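Find the full primer pot by its weight and case it

TASK

One of the three look-alike grey primer pots on the green cutting mat is full and the other two are almost empty: find the full one by its weight. Press the orange tab on the black case down to its stop so that the lid tips fully open, stand the full pot upright on the case floor, and shut the lid fully again. Leave the two empties standing on the mat, tip no pot over, and leave everything else where it is.

Things in the scene. Friction and masses are not known exactly. Their poses are not given: they have to be found in the camera images.
- pot_a_mid (a point): Closed round pot, 56 mm across (dark cap 53 mm), 66 mm tall, grey with a pale band; this point is its centre, half-way up, z up. All three look alike: one is full (about 0.34 to 0.46 kg), the other two nearly empty (about 0.06 to 0.085 kg); which place holds the full one changes from start to start.
- pot_b_mid (a point): Closed round pot, 56 mm across (dark cap 53 mm), 66 mm tall, grey with a pale band; this point is its centre, half-way up, z up. All three look alike: one is full (about 0.34 to 0.46 kg), the other two nearly empty (about 0.06 to 0.085 kg); which place holds the full one changes from start to start.
- pot_c_mid (a point): Closed round pot, 56 mm across (dark cap 53 mm), 66 mm tall, grey with a pale band; this point is its centre, half-way up, z up. All three look alike: one is full (about 0.34 to 0.46 kg), the other two nearly empty (about 0.06 to 0.085 kg); which place holds the full one changes from start to start.
- mat: Green cutting mat, fixed, 250 x 250 mm, 3 mm thick, on the bench; origin at the centre of its underside. The pots start on it, with a flat sanding block and a scraper among them.
- case: Black open-topped hard case, fixed to the bench, outside 170 (x) x 140 (y) x 80 mm high, walls 5 mm, floor 5 mm thick; origin at the centre of its underside. Its lid is hinged along its +y long side. Two orange latch marks on its -y face are decoration only.
- case_floor (a point): Centre of the case's inner floor (160 x 130 mm), 5 mm above the bench; same axes as the case.
- case_hinge (a point): Middle of the lid's hinge line, which runs along the case's x axis, 78 mm to the case's +y side of its centre and 84 mm above the bench; same axes as the case.
- case_lid (a joint): Lid angle in rad: 0 shut, 1.40 fully open at its stop (lid almost upright). A rocker on a stiff hinge: it stays at any angle it is left. It starts shut or slightly ajar. Opening it takes about 4 to 7 N down on the tab; shutting it takes about 1 to 2 N on the lid near its free edge.
- tab_press (a point): Point on the orange tab's upper face, mid-width, 52 mm out along the tab from the hinge line; axes are the lid's (like the case's when shut). Pressing straight down on a line about 45 mm (level) outside the hinge line takes the tab from shut to the stop, where the pressing tip is about 40 to 60 mm above the bench.
- tab_tip (a point): Mid-width of the orange tab's outer end, 78 mm from the hinge line. The tab is flat, 50 mm wide (along the hinge), 6 mm thick, one piece with the lid, on the side away from it (the case's +y). With the lid shut it rises outward at 0.5 rad above level; pushed down it tips the lid up; at the stop it slopes 0.9 rad below level.
- lid_edge (a point): Point on the lid's outer (top) face, mid-width, 145 mm from the hinge line and 11 mm short of the free edge; z is the outward normal of the lid, y points to the hinge. The lid is 170 mm wide and 8 mm thick, its outer face 5 mm above the hinge line when shut; fully open, its free edge stands about 240 mm above the bench: pass higher or round it.
- sanding_block: Yellow block 45 x 28 x 14 mm lying on the mat; origin under its centre. Bystander, leave where it is.
- scraper: Red flat bar 90 x 16 x 8 mm lying on the mat; origin under its centre. Bystander, leave where it is.
- spray_black: Spray can, 60 mm across, 145 mm tall, black cap; origin under its centre. Bystander, leave where it is.
- spray_grey: Spray can, 60 mm across, 145 mm tall, grey cap; origin under its centre. Bystander, leave where it is.
- tape_roll: Flat-lying tape roll, 90 mm across, 24 mm high; origin under its centre. Bystander, leave where it is.
- swatch_dish: Grey open dish 70 x 100 x 20 mm; origin under its centre. Bystander, leave where it is.
There are look-alikes about, which are no part of the job. What is shaped like the part that bears pot_b_mid but turquoise or yellow is not meant. What is shaped like the part that bears pot_c_mid but blue is not meant.

How it is judged:
By the outcome, as a careful person would: the job done as asked, in the order asked, and still so for the second after the job is handed in, with the robot touching nothing.
It also fails if it takes over 72 s, if anything falls off the work surface, if the arm or the gripper's body presses on something with over 40 N, if the wrist force passes 120 N, or if a joint passes its speed limit or range.

ROBOT

A 7-joint arm with a two-finger parallel gripper is mounted at the origin on the work surface. World frame = base frame: x ahead of the robot, y to its left, z up, the work surface at z = 0. Lengths are in m, angles in rad, forces in N, time in s.
With the tool pointing down it reaches from about 0.4 to 0.85 m from the base axis. Payload 6.9 kg.
Tool frame: the origin (TCP) lies midway between the tips of the shut fingers; the grasp point (between the pads) lies behind it (ctrl.pinch_z is the z of the grasp point in the tool frame, in m); z points along the fingers, y is the line along which they close (so a half turn about z gives the same grasp; the last joint's range is limited). The gripper opens to 85 mm and grips with 20 to 120 N. Pads are 22 mm wide; open, the fingers measure 114 mm over their backs; the gripper's body (76 mm by 85 mm) begins 54 mm behind the grasp point. The pads swing forward as they close: fully open they stand 13 mm farther back than shut.
Start: joints at [-1.087, 0.507, -0.238, 1.5, 0.126, 1.149, -0.155], TCP at [0.231, 0.581, 0.231] pointing down, gripper open.
Joint ranges: [-3.08, 3.08], [-0.24, 2.05], [-1.43, 1.35], [0, 2.5], [-1.52, 4.66], [0.17, 1.96], [-2.89, 2.89]. Speed limits (rad/s): [2.39, 2.39, 3.14, 3.14, 3.14, 3.14, 3.14].

INTERFACE

Orientations are given as a unit quaternion [w, x, y, z].
In Python, from station import ctrl, get_state, vision, ticket, models gives the robot as it stands. Calls block until the motion is done:
- ctrl.movep(position, orientation): joint-space move of the TCP to a pose.
- ctrl.movel(position, frame=None, max_speed=0.15): straight line of the TCP; frame=None keeps the orientation; max_speed is the mean speed in m/s.
- ctrl.set_joints(angles): joint-space move.
- ctrl.ungrasp() and ctrl.close_gripper(force=None): open the fingers fully, or close them until they stop; force is the grip in N (None keeps the last).
- ctrl.pause(seconds).
- ctrl.ik(position, orientation): joint angles nearest the present ones, or None.
- get_state(): the state.
- vision.grab_frame(name): name is "scene" or "side" or "wrist"; returns (picture, depth): 480x640x3 uint8, blue, green, red; 480x640 float32, m along the optical axis (not along the pixel's ray), 0 where there is no reading.
- vision.camera_info(name): a dict with "mtx" (3x3 intrinsics, pixels), "dist_coeffs" ([k1, k2, p1, p2, k3] as OpenCV has them; the pictures are not rectified), "R" (3x3) and "t" (3): a world point X has camera coordinates R X + t; the wrist camera has in their place "hand_eye" (4x4, takes a point from camera to tool coordinates, whose origin is the TCP and whose axes are the flange's). Camera axes: x right, y down, z forward; pixel columns grow to the right and rows downward; lengths in m; the calibration is good to about 2 mm. A picture is of the moment at which its call begins: read the wrist's pose just before it. camera_info takes no time and is no camera call.
A pose or a line that the arm cannot do raises ctrl.Unreachable and nothing moves.
- ticket.close_job(): hands the job in; it is judged then, once.
Trained networks look in the newest picture that a camera, given by its name, has taken for a name from the list of things; names that differ only in an ending like _2 or _b are one class to them, and where a whole thing is asked for, a point or a joint stands for the part that bears it (a point fixed in the world has none). Each returns a list of dicts, best first, with "p" (0 to 1); they miss things now and then, are a little off and sometimes report something else, mostly with a low value. They report only what shows in the picture. A call takes as long as a camera call. They do not tell look-alikes from the thing itself.
- models.recognise(camera, target): "point" ([column, row] in pixels, amid what is visible of it).
- models.masks_of(camera, target): "mask" (480x640 bool, what is visible of it) and "point" ([column, row] in pixels, amid what is visible of it).
The state is a dict: "time": time; "qpos": joint angles; "qd": joint speeds; "tau": joint torques, N m; "tcp_pos": TCP position; "eef_rot": TCP orientation; "contact_force": force on the tool from outside, world axes, zero at the start; "wrist_torque": the same for the moment, N m; "width": finger opening in m; "gripper_force": force on a finger pad.
Only numpy, scipy, OpenCV 4.12 (cv2) and the standard library are available. Lean on these libraries where they do the work, as an engineer would, in place of code of your own. Each camera call takes 0.05 s, during which the arm holds its last target. There are 200 camera calls.

## Working session

There is one attempt and no reset: what is moved stays moved. The work goes in short steps, each a Python script; the robot and the scene stay as the last script left them, time stands still between calls to the robot, and variables do not carry over. Pictures are saved under pics/ and viewed, at most 10 in all, crops included, and the job is handed in when it is done.

```bash
ls; mkdir -p pics; cat > h.py <<'E'
import numpy as np, cv2
from station import ctrl, get_state, vision, ticket, models
from scipy.spatial.transform import Rotation as Rn
def rot(q): return Rn.from_quat([q[1],q[2],q[3],q[0]])
def world(cam,uv,depth=None,z=None,st=None):
    """pixels (n,2) to world by depth or plane z"""
    i=vision.camera_info(cam); uv=np.atleast_2d(np.array(uv,float))
    n=cv2.undistortPoints(uv[:,None],np.array(i["mtx"]),np.array(i["dist_coeffs"]))[:,0]
    d=np.c_[n,np.ones(len(n))]
    if "R" in i: R=np.array(i["R"]).T; o=-R@np.array(i["t"])
    else:
        H=np.array(i["hand_eye"]); W=rot(st["eef_rot"]).as_matrix()
        R=W@H[:3,:3]; o=W@H[:3,3]+np.array(st["tcp_pos"])
    d=d@R.T
    s=np.atleast_1d(depth)[:,None] if depth is not None else ((z-o[2])/d[:,2])[:,None]
    return o+s*d
E
python3 - <<'E'
from h import *
s=get_state(); print(s, ctrl.pinch_z)
for c in("scene","side"):
    p,d=vision.grab_frame(c); cv2.imwrite(f"pics/{c}0.png",p); np.save(f"pics/{c}0.npy",d)
    for t in("pot_a_mid","case","case_lid","tab_press","lid_edge","mat"):
        r=models.masks_of(c,t)
        for k in r[:5]:
            m=k["mask"]&(d>0); v,u=np.nonzero(m)
            if len(u)<5: continue
            P=world(c,np.c_[u,v],d[m])
            print(c,t,round(k["p"],2),np.round(k["point"]),np.round(np.median(P,0),3),np.round(np.percentile(P,2,0),3),np.round(np.percentile(P,98,0),3))
E
```

```text
pics
{'time': 0.0, 'qpos': array([-1.08748842,  0.50833168, -0.23754656,  1.5011402 ,  0.12571135,
        1.14889237, -0.15480916]), 'qd': array([-3.91888245e-04,  1.34670724e-05,  1.97544907e-04,  3.02717759e-04,
       -5.50548123e-05, -2.07816705e-03,  9.64576923e-04]), 'tau': array([-2.71194840e-04, -6.20580268e+01, -2.18683943e+00, -2.49662375e+01,
        1.26239861e-02,  1.18346492e-02,  8.69607447e-06]), 'tcp_pos': array([0.23043117, 0.58042828, 0.23043171]), 'eef_rot': array([-1.50510252e-04,  1.87766340e-01,  9.82213322e-01, -8.76894065e-04]), 'contact_force': array([0.80295577, 0.58831475, 0.45234739]), 'wrist_torque': array([ 0.03204327,  0.00822561, -0.00833975]), 'gripper_force': 0.0, 'width': 0.08502241822302992} -0.0187
scene pot_a_mid 0.89 [266. 370.] [ 0.589 -0.27   0.067] [ 0.552 -0.29   0.001] [ 0.61  -0.24   0.074]
scene pot_a_mid 0.38 [312. 225.] [0.484 0.165 0.092] [0.401 0.095 0.001] [0.575 0.313 0.114]
scene case 0.74 [314. 223.] [0.484 0.162 0.093] [0.404 0.095 0.01 ] [0.574 0.306 0.112]
scene case 0.22 [369. 332.] [ 0.789 -0.028  0.005] [ 0.749 -0.083 -0.0
[... 552 characters left out ...]
5 0.094 0.086] [0.569 0.313 0.113]
side case_lid 0.42 [316. 323.] [ 0.514 -0.182  0.05 ] [ 0.489 -0.191  0.001] [ 0.541 -0.099  0.069]
side tab_press 0.92 [282. 223.] [0.478 0.18  0.093] [0.405 0.094 0.085] [0.571 0.316 0.114]
side tab_press 0.65 [285. 238.] [0.481 0.122 0.083] [ 0.398  0.094 -0.001] [0.577 0.313 0.11 ]
side tab_press 0.46 [358. 355.] [ 0.581 -0.28   0.052] [ 0.558 -0.29   0.005] [ 0.609 -0.241  0.069]
side tab_press 0.33 [260. 176.] [0.438 0.493 0.09 ] [0.413 0.48  0.001] [0.471 0.537 0.144]
side lid_edge 0.73 [285. 224.] [0.478 0.178 0.093] [0.407 0.094 0.086] [0.569 0.312 0.113]
side mat 0.93 [320. 365.] [ 0.514 -0.249  0.002] [ 0.402 -0.342 -0.001] [ 0.65  -0.104  0.005]
```

View pics/scene0.png

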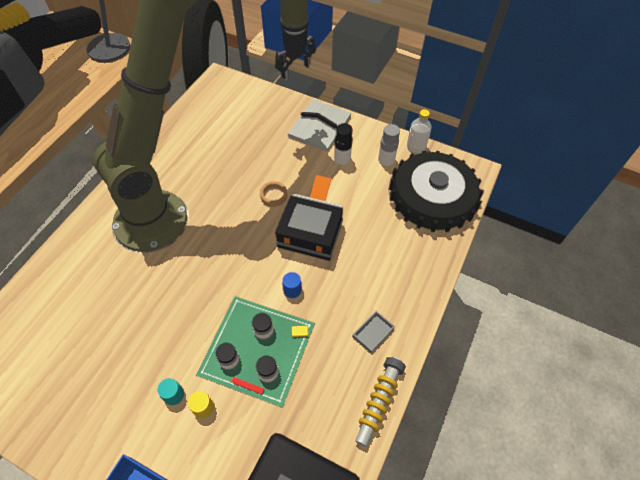

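View pics/side0.png

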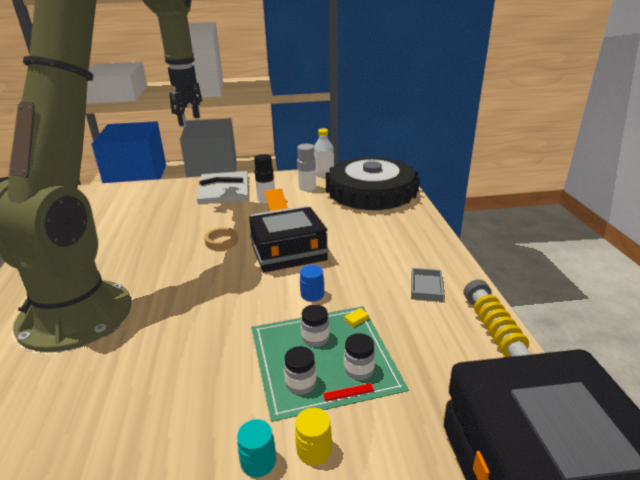

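The scene view shows three dark-capped pots on the mat, near (262,325), (227,355) and (267,370). The case is at (310,225), with the orange tab at (320,187) on its +y side. The black spray can at (343,145) stands behind the tab. Next I'll work out the geometry from the depth data.

```bash
python3 - <<'E'
from h import *
for c in("scene","side"):
    p=cv2.imread(f"pics/{c}0.png"); d=np.load(f"pics/{c}0.npy")
    v,u=np.nonzero(d>0); P=world(c,np.c_[u,v],d[d>0]); C=p[d>0].astype(int); 
    hsv=cv2.cvtColor(p,cv2.COLOR_BGR2HSV)[d>0].astype(int)
    def box(m): return np.round([np.percentile(P[m],1,0),np.percentile(P[m],99,0)],3).tolist(),m.sum()
    reg=(P[:,0]>.38)&(P[:,0]<.67)&(P[:,1]>-.37)&(P[:,1]<-.08)
    m=reg&(P[:,2]>.063)&(P[:,2]<.08)
    Q=np.float32(P[m]); best=cv2.kmeans(Q[:,:2].copy(),3,None,(3,50,1e-4),10,cv2.KMEANS_PP_CENTERS)
    for k in range(3):
        q=Q[best[1][:,0]==k]; print(c,"pot",cv2.minEnclosingCircle(q[:,:2].copy()),q.mean(0),len(q))
    for n,m in dict(yellow=reg&(hsv[:,0]>22)&(hsv[:,0]<35)&(hsv[:,1]>150),red=reg&((hsv[:,0]<8)|(hsv[:,0]>172))&(hsv[:,1]>150)).items():
        print(n,box(m),cv2.minAreaRect(np.float32(P[m][:,:2])))
    m=(P[:,0]>.36)&(P[:,0]<.62)&(P[:,1]>.05)&(P[:,1]<.4)
    o=m&(hsv[:,0]>5)&(hsv[:,0]<20)&(hsv[:,1]>215)&(P[:,2]>.085); print("tab",box(o),cv2.minAreaRect(np.float32(P[o][:,:2])))
    l=m&(P[:,2]>.08)&(C.max(1)<200)&(hsv[:,1]<120)
    q=P[l]; A=np.c_[q[:,:2],np.ones(len(q))]; w=np.ones(len(q),bool)
    for _ in range(5):
        x=np.linalg.lstsq(A[w],q[w,2],rcond=None)[0]; w=abs(A@x-q[:,2])<.004
    print("lid",x,w.sum(),cv2.minAreaRect(np.float32(q[w][:,:2])),box(l))
    b=(P[:,1]>.25)&(P[:,1]<.5)&(P[:,0]>.3)&(P[:,0]<.7)&(P[:,2]>.01)&~o; 
    mm=(P[:,1]>.25)&(P[:,2]>.1)&(P[:,0]<.8)&(P[:,0]>.35)&(P[:,2]<.15); print("cans",box(mm),box(b))
    m=(hsv[:,0]>105)&(hsv[:,0]<125)&(hsv[:,1]>150)&(P[:,2]<.1)&(P[:,2]>0.01)&(P[:,1]<.1)&(P[:,1]>-.2)&(P[:,0]>.4);print("blue",box(m))
E
```

```text
scene pot ((0.4741344749927521, -0.28010764718055725), 0.02713039144873619) [ 0.47429523 -0.28075233  0.06871109] 318
scene pot ((0.5120029449462891, -0.1634952276945114), 0.02779860608279705) [ 0.5133935  -0.16476232  0.06896705] 292
scene pot ((0.5836948156356812, -0.26275360584259033), 0.026628362014889717) [ 0.5844579  -0.2635121   0.06886496] 310
yellow ([[0.586, -0.143, 0.004], [0.629, -0.105, 0.023]], np.int64(148)) ((0.6070644855499268, -0.12325748056173325), (0.041881073266267776, 0.028951289132237434), 28.59974479675293)
red ([[0.512, -0.329, 0.004], [0.598, -0.308, 0.016]], np.int64(192)) ((0.5532401204109192, -0.3183617889881134), (0.09184234589338303, 0.016197482123970985), 5.809444427490234)
tab ([[0.453, 0.256, 0.086], [0.489, 0.267, 0.093]], np.int64(5)) ((0.47089335322380066, 0.26210737228393555), (0.0374641939997673, 0.003918020986020565), 12.390593528747559)
lid [ 0.00809691 -0.05189093  0.09853851] 2051 ((0.4836690425872803, 0.1778903305530548), (0.16948667168617249, 0.16133995354175568), 9.912130355834961) ([[0.397, 0.093, 0.084], [0.573, 0.257, 0.101]], np.int64
[... 814 characters left out ...]
(0.5548563599586487, -0.31497669219970703), (0.0890398919582367, 0.02463213913142681), 7.204586029052734)
tab ([[0.441, 0.258, 0.088], [0.492, 0.323, 0.118]], np.int64(336)) ((0.46684762835502625, 0.2902164161205292), (0.048868220299482346, 0.06567661464214325), 8.218935012817383)
lid [ 0.00972322 -0.04752082  0.09519022] 1849 ((0.4866231083869934, 0.17938929796218872), (0.17044217884540558, 0.16540740430355072), 9.958602905273438) ([[0.4, 0.09, 0.085], [0.576, 0.261, 0.096]], np.int64(1941))
cans ([[0.376, 0.285, 0.1], [0.795, 1.716, 0.149]], np.int64(1910)) ([[0.307, 0.252, 0.012], [0.698, 0.499, 0.142]], np.int64(1501))
blue ([[0.502, -0.044, 0.011], [0.549, 0.007, 0.066]], np.int64(667))
```

```bash
cat >> h.py <<'E'
YAW=np.radians(9.9); CX=np.array([np.cos(YAW),np.sin(YAW)]); CY=np.array([-np.sin(YAW),np.cos(YAW)])
CEN=np.array([.4845,.1785])
def case(x,y,z): return np.r_[CEN+x*CX+y*CY,z]
def down(pos,phi):
    """tool-down quaternion with closing line at phi, half-turn nearest in joints"""
    q0=get_state()["qpos"]; best=None
    for k in(0,np.pi):
        a=(phi+k+np.pi/2)/2; q=np.array([0,np.cos(a),np.sin(a),0])
        j=ctrl.ik(pos,q)
        if j is not None:
            c=np.abs(np.array(j)-q0).max()
            if best is None or c<best[0]: best=(c,q)
    return best[1]
def fz(): return get_state()["contact_force"]
E
python3 - <<'E'
from h import *
ctrl.close_gripper(60)
p=case(0,.078+.047,.17); q=down(p,YAW)
ctrl.movep(p,q); s=get_state(); print(s["time"],s["qpos"],s["contact_force"])
b=fz()
ctrl.movel(case(0,.125,.075),max_speed=.1); print(get_state()["time"],fz()-b,get_state()["tcp_pos"])
for z in np.arange(.07,.028,-.004):
    ctrl.movel(case(0,.125,z),max_speed=.05); f=fz()-b; print(round(z,3),f.round(1),get_state()["tcp_pos"].round(3))
    if f[2]>18: break
print(get_state()["time"])
p,d=vision.grab_frame("side"); cv2.imwrite("pics/press.png",p)
E
```

```text
2.8417 [-0.65297921  0.45026446  0.04177777  1.78429166 -0.02456535  0.90684508
 -0.42373046] [0.8663228 0.78341   0.6511825]
3.9417 [-1.18825974 -1.24588106 -1.18258011] [0.46263794 0.30102068 0.07485519]
0.07 [-1.5 -0.4 -0.7] [0.463 0.301 0.07 ]
0.066 [-1.4 -0.6 -0.1] [0.463 0.302 0.066]
0.062 [0.2 0.2 0.1] [0.463 0.302 0.062]
0.058 [-0.4 -0.5 -0.5] [0.463 0.302 0.058]
0.054 [ 0.1  1.  -0.2] [0.463 0.302 0.054]
0.05 [ 0.2  0.3 -1.4] [0.463 0.302 0.05 ]
0.046 [-0.   1.1  0. ] [0.463 0.302 0.046]
0.042 [ 0.2  0.2 -0.1] [0.463 0.302 0.042]
0.038 [-0.2  2.6  3.7] [0.463 0.303 0.038]
0.034 [-3.   6.4 13.2] [0.464 0.305 0.036]
0.03 [-4.1  9.5 20.2] [0.465 0.307 0.033]
6.6917
```

View pics/press.png

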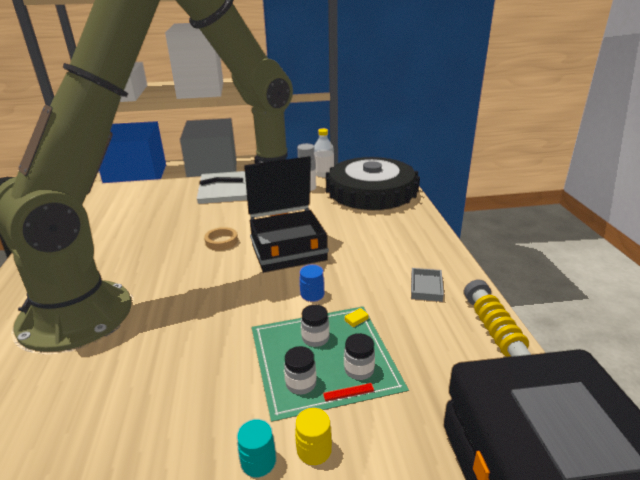

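The tab is at its stop and the lid is upright. Next I'll weigh the pots, starting with the nearest.

```bash
cat >> h.py <<'E'
POTS=dict(B=(.5135,-.1637),A=(.474,-.280),C=(.5845,-.2625))
def avg(n=12):
    r=[]
    for _ in range(n): r.append(get_state()["contact_force"]); ctrl.pause(.02)
    return np.mean(r,0)
def weigh(n):
    x,y=POTS[n]; h=np.array([x,y,.13]); ctrl.movep(h,down(h,0.0)); f0=avg()
    ctrl.movel([x,y,.018],max_speed=.15); ctrl.close_gripper(40); w=get_state()["width"]
    ctrl.movel([x,y,.048],max_speed=.15); ctrl.pause(.15); f=avg()-f0
    print(n,"width",w,"df",f.round(2),get_state()["time"]); return f
E
python3 - <<'E'
from h import *
t=get_state()["tcp_pos"]; ctrl.movel([t[0],t[1],.33],max_speed=.25); ctrl.ungrasp()
x,y=POTS["B"]; h=np.array([x,y,.33]); ctrl.movep(h,down(h,0.0)); print(get_state()["time"],get_state()["tcp_pos"])
for n in "BAC":
    f=weigh(n)
    if f[2]<-2.2: print("FULL",n); break
    x,y=POTS[n]; ctrl.movel([x,y,.0185],max_speed=.1); ctrl.ungrasp(); ctrl.movel([x,y,.13],max_speed=.2)
s=get_state(); print(s["tcp_pos"],s["qpos"],s["time"],s["width"])
p,d=vision.grab_frame("side"); cv2.imwrite("pics/held.png",p)
E
```

```text
10.6 [ 0.51407373 -0.16218759  0.32988534]
B width 0.055170618636314464 df [-0.1   0.22 -1.04] 13.6083
A width 0.054878867402895735 df [-0.29 -0.29 -4.07] 17.925
FULL A
[ 0.47367464 -0.27979642  0.04734813] [ 0.32463222  0.62346861  0.25453617  1.92178295 -0.25271517  0.62819979
  0.73893559] 17.925 0.0551304856134787
```

View pics/held.png

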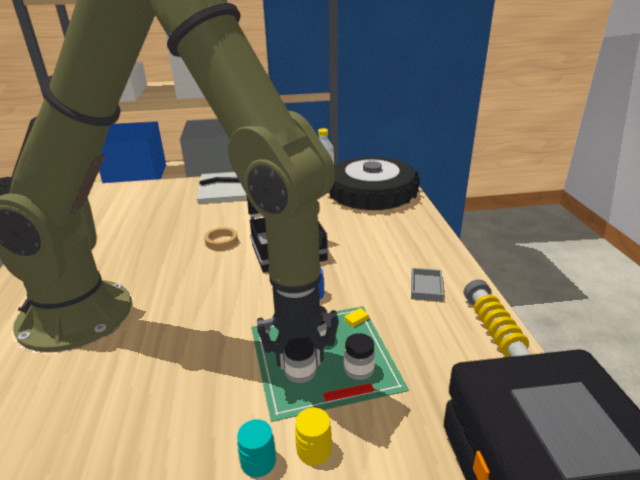

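Pot A is the full one, reading about 0.41 kg against roughly 0.1 kg for B. It hangs upright in the gripper near (298,360). I'll carry it to the case next.

```bash
python3 - <<'E'
from h import *
ctrl.movel([.474,-.28,.17],max_speed=.2)
h=np.array([.50,.0,.20]); ctrl.movep(h,down(h,YAW)); 
Y=-.026
ctrl.movel(case(0,Y,.18),max_speed=.2); b=avg(6); print(get_state()["time"],get_state()["width"])
ctrl.movel(case(0,Y,.03),max_speed=.15)
for z in(.025,.0225,.020,.018):
    ctrl.movel(case(0,Y,z),max_speed=.05); f=avg(4)-b; print(z,f.round(1))
    if f[2]>2.5: break
print(get_state()["tcp_pos"])
ctrl.ungrasp(); ctrl.movel(case(0,Y,.19),max_speed=.2); print(get_state()["time"],avg(4)-b)
ctrl.movel(case(0,-.2,.25),max_speed=.25)
for c in("side","scene"):
    p,d=vision.grab_frame(c); cv2.imwrite(f"pics/placed_{c}.png",p)
    v,u=np.nonzero(d>0); P=world(c,np.c_[u,v],d[d>0]); r=P[:,:2]-CEN; r=np.c_[r@CX,r@CY]
    m=(abs(r[:,0])<.078)&(abs(r[:,1])<.06)&(P[:,2]>.055)&(P[:,2]<.1); print(c,m.sum(),np.percentile(r[m],[2,50,98],axis=0).round(3).tolist(),np.percentile(P[m,2],[5,50,95]))
    l=(abs(r[:,0])<.08)&(r[:,1]>.02)&(r[:,1]<.12)&(P[:,2]>.1)&(P[:,2]<.26); print("lid",l.sum(),np.polyfit(P[l,2],r[l,1],1), P[l,2].max())
print(get_state()["time"])
E
```

```text
20.85 0.05513789479897939
0.025 [-0.   0.8 -0.3]
0.0225 [ 0.3  1.2 -0.4]
0.02 [-3.  -0.2 13.9]
[0.48927341 0.15300914 0.02103526]
24.3667 [-0.26898986  0.38757795  3.51095913]
side 206 [[-0.076, -0.049], [-0.002, -0.027], [0.026, 0.06]] [0.06408054 0.06912411 0.07404142]
lid 2189 [-0.16937836  0.08777468] 0.23733987317576094
scene 22 [[-0.016, -0.051], [0.017, -0.017], [0.043, 0.06]] [0.06120132 0.06910857 0.07349785]
lid 1051 [-0.16255275  0.08742251] 0.24241894080180604
25.4167
```

View pics/placed_scene.png

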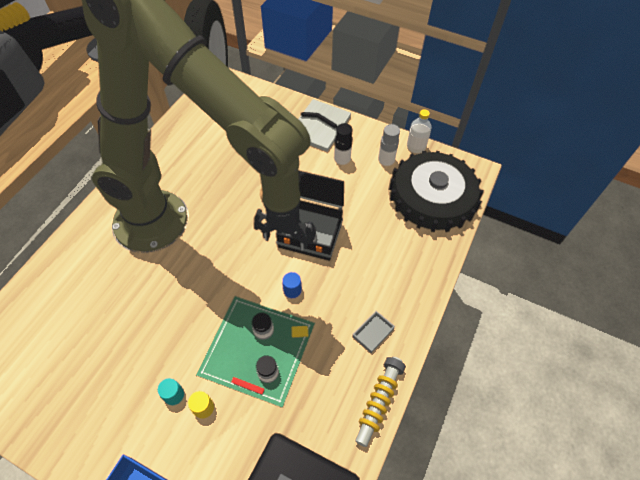

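The pot stands upright in the case, with its top at about 0.07 m and 26 mm to −y of centre. The lid is still at its stop, and both empties stand on the mat. Now I'll shut the lid.

```bash
python3 - <<'E'
from h import *
ctrl.movel(case(0,-.2,.35),max_speed=.25); ctrl.close_gripper(60)
ctrl.movel(case(0,.12,.35),max_speed=.3); print(get_state()["time"])
r=.138
def pt(th,e=0):
    m=.005+.011*np.sin(th)+e
    return case(0,.078-r*np.cos(th)+m*np.sin(th),.084+r*np.sin(th)+m*np.cos(th))
ctrl.movel(pt(1.4,.04),max_speed=.2); b=avg(6)
for th in np.linspace(1.4,.0,13):
    ctrl.movel(pt(th),max_speed=.15); f=fz()-b; print(round(th,2),f.round(1))
    if np.linalg.norm(f)>25: break
for e in(-.002,-.004,-.006,-.008):
    if f[2]>12: break
    ctrl.movel(pt(0,e),max_speed=.05); f=avg(4)-b; print(e,f.round(1),get_state()["tcp_pos"].round(3))
t=get_state()["tcp_pos"]; print(t,get_state()["time"])
ctrl.movel([t[0],t[1],.25],max_speed=.2)
ctrl.movel(case(0,-.22,.3),max_speed=.3)
for c in("side","scene"):
    p,d=vision.grab_frame(c); cv2.imwrite(f"pics/shut_{c}.png",p)
    v,u=np.nonzero(d>0); P=world(c,np.c_[u,v],d[d>0]); q=P[:,:2]-CEN; q=np.c_[q@CX,q@CY]
    m=(abs(q[:,0])<.08)&(abs(q[:,1])<.07)&(P[:,2]>.075)&(P[:,2]<.12); print(c,m.sum(),np.polyfit(q[m,1],P[m,2],1))
print(get_state()["time"],fz())
E
```

```text
27.95
1.4 [ 0.3 -0.6  0.5]
1.28 [-0.3 -0.3 -0.4]
1.17 [-0.4 -0.  -0.8]
1.05 [ 0.1 -0.7  0.3]
0.93 [1.5 0.2 0.2]
0.82 [-0.2  0.1 -0.4]
0.7 [ 0.4 -0.   0.2]
0.58 [-0.4  0.3  0.7]
0.47 [-0.3 -0.5 -0.5]
0.35 [ 0.3 -1.3  0.3]
0.23 [ 0.  -0.3  1.4]
0.12 [ 0.5 -0.5  0. ]
0.0 [ 0.1  0.6 -0.6]
-0.002 [-3.9 -0.4 15.5] [0.495 0.12  0.089]
[0.49519177 0.11972455 0.08886964] 32.7083
side 1626 [-0.00139127  0.08779639]
scene 1460 [-0.00302023  0.08977505]
34.4833 [-0.62782514  0.60743338 -0.53842429]
```

View pics/shut_side.png

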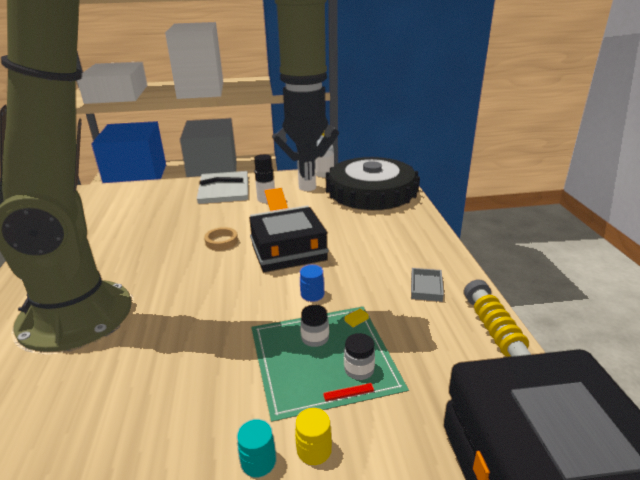

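The lid at (288,235) is shut and flat, with a slope of about 0.002. Both empties still stand on the mat at (315,325) and (359,357). Nothing else has moved and the arm is clear.

```bash
python3 -c "
from h import *
print(ticket.close_job())"
```

```text
the job is handed in; nothing more can be done
None
```

The job is handed in: the full pot (A, about 0.41 kg) stands upright in the shut case and both empties stand on the mat, with the robot clear after about 35 of the 72 s; pot C was never weighed, since A was plainly the full one.

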